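Set the length stop on a tile-cutting jig and lock its cam lever

ROBOT

A 6-joint arm with a two-finger parallel gripper is mounted at the origin on the work surface. World frame = base frame: x ahead of the robot, y to its left, z up, the work surface at z = 0. Lengths are in m, angles in rad, forces in N, time in s.
With the tool pointing down it reaches from about 0.275 to 0.825 m from the base axis. Payload 5.2 kg.
Tool frame: the origin (TCP) lies midway between the tips of the shut fingers; the grasp point (between the pads) lies robot.grip_point_offset behind it (robot.grip_point_offset is the distance from the TCP to the grasp point, in m); z points along the fingers, y is the line along which they close (so a half turn about z gives the same grasp; the last joint's range is limited). The gripper opens to 93 mm and grips with 3 to 60 N. Pads are 15 mm wide; open, the fingers measure 128 mm over their backs; the gripper's body (75 mm by 188 mm) begins 65 mm behind the grasp point.
Start: joints at [-1.389, 0.259, 1.535, -0, 1.348, -0.203], TCP at [0.206, -0.51, 0.219] pointing down, gripper open.
Joint ranges: [-3.14, 3.14], [-0.91, 2.08], [0.19, 2.58], [-1.22, 4.36], [0.22, 2.71], [-3.12, 3.12]. Speed limits (rad/s): [2.57, 2.57, 3.14, 3.14, 3.14, 3.14].

INTERFACE

Orientations are given as a unit quaternion [x, y, z, w].
In Python, from workcell import robot, cams gives the robot as it stands. The module is installed in compiled form; this text tells all that it offers.
- The arm moves only by the shell command python3 -m pendant 'ROWS' [OPENING]. ROWS is JSON, a list of rows, each an object with "dp": the shift along the world's x, y, z each as a share of 50 cm, from -1 to 1, a list of three; "turn": the turn about the world's z as a share of 45 degrees, from -1 to 1. A call has 1 to 5 rows; each row shifts and turns the commanded pose from where the row before left it; what a row does not reach is not made up. A row lasts 1/10 s, in which the tool goes at most 50 mm and 8.59 degrees, less where a joint would pass 70% of its speed; a pose out of reach is approached as far as the arm can. A call with a number of a shift or a turn outside -1 to 1 is refused whole. A call with a gripper value outside its range is refused whole. OPENING is the closure, from 0 (fully open) to 1 (shut), set as the call begins (- or left out, the last holds). The fingers move at their own pace and stop on an object; the grip force is fixed at half the most. Time passes only in rows, so rows that do not move let the fingers close. It gives the time, the measured TCP pose, the force, the opening and the grip force at its end, in the units of the state.
- robot.get_obs(): the state, without advancing time (a new reading comes with each control period).
- cams.get_image(name): name is "scene" or "top"; returns a dict with "image" (480x640x3 uint8, red, green, blue), "range_z" (480x640 float32, m along the optical axis (not along the pixel's ray), 0 where there is no reading), "fov_y" (degrees; the focal length in pixels is half the picture's height over the tangent of half this angle, whatever the lens; pixels are square), "cx", "cy" (the principal point, pixels), "D" ([k1, k2, p1, p2, k3] as OpenCV has them; the pictures are not rectified), "eye" and "rotation" of the camera in the world. Camera axes: x right, y down, z forward; pixel columns grow to the right and rows downward; lengths in m; the calibration is good to about 2 mm. A picture is of the moment at which its call begins.
- robot.sign_off(): hands the job in; it is judged then, once.
The state is a dict: "clock": time; "qpos": joint angles; "qvel": joint speeds; "effort": joint torques, N m; "tcp_pos": TCP position; "tool_rot": TCP orientation; "force": force on the tool from outside, world axes, zero at the start; "moment": the same for the moment, N m; "opening": finger opening in m; "grasp_force": force on a finger pad.
Only numpy, scipy, OpenCV 4.12 (cv2) and the standard library are available. Lean on these libraries where they do the work, as an engineer would, in place of code of your own. Each camera call takes 0.05 s, during which the arm holds its last target. There are 200 camera calls.

TASK

Set up the tile-cutting jig to the length of the sample tile: slide the grey stop along the rail until its arm rests against the free end of the sample tile, with the tile still lying flat and square against the wooden end block. Then flip the stop's cam lever all the way over, away from the robot, so that it lies level and the stop is clamped. Leave everything else on the table and board where it is.

Things in the scene. Friction and masses are not known exactly. Their poses are not given: they have to be found in the camera images.
- jig: plywood board 300 (x) x 500 (y) x 18 mm, screwed to the table, with an aluminium rail 30 mm wide and 25 mm high along y, its middle line 30 mm behind (+x of) the board's. Origin: centre of the board's underside, on the table. Axes: x across the rail, away from the robot; y along the rail, from the stop towards tile and end block; z up
- stop (a joint): travel of the grey metal stop along the rail, m: 0 at the rail's right end, growing towards the tile (+y of the jig); limit 0.30, more than needed. Friction about 2.5 N while the lever is open; once the lever is over, the cam presses on the rail and holds the stop
- lever (a joint): angle of the cam lever, rad: 0 fully open (leaning 0.175 rad from upright towards the robot side), 0.175 upright, 1.745 fully over: level, pointing away from the robot (jig's +x); limits 0 and 1.745. It stays where left; friction 0.12 N m, more over the last half radian as the cam bites (a push of a few N at the grip)
- stop_face (a point): middle of the stop arm's left face, which meets the tile, 21 mm above the board (39 mm above the table). The stop is a saddle over the rail, 58 x 50 mm, 58 mm high, with a flat arm from it towards the robot, square to the rail: 90 mm long, 12 mm thick, from 2 to 40 mm above the board. Axes as the jig's
- stop_back (a point): point on the arm's right face where it can be pushed: 33 mm from the arm's free end, 57 mm from the saddle, 21 mm above the board (39 mm above the table), 19 mm below the arm's top. Axes as the jig's; pushing along +y moves the stop to the tile
- lever_pivot (a point): pivot of the lever, in the middle of the saddle over the rail, 45 mm above the board (63 mm above the table). Axes as the jig's, not turning with the lever. The lever turns about this y axis, its free end going from upright over to +x: a steel bar 20 mm wide, 10 mm thick, with a black grip 26 mm wide, 16 mm thick, 52 to 107 mm from the pivot
- lever_grip (a point): centre of the lever's black grip, 80 mm from the pivot; its z axis points from the pivot along the lever to its free end, its y axis along the pivot
- tile_near (a point): middle of the end of the sample tile that faces the stop, 8 mm above the board. The tile is fired terracotta, loose, 100 mm (x) x 140 mm (y) x 16 mm high, 0.3 to 0.6 kg, lying on the board in front of the rail with its other end against the end block. Axes as the jig's
- tile_far (a point): middle of the tile's other end, 140 mm from tile_near, at the end block
- block_face (a point): point on the face of the wooden end block (120 x 35 mm, 45 mm high, fixed on the board) that the tile lies against, 8 mm above the board, where the middle of the tile's end belongs. Axes as the jig's
- tumbler: bystander, leave alone: white ceramic tumbler, 76 mm wide, 110 mm tall, on the table to the left; origin under its centre
- glaze_jar: bystander, leave alone: amber jar, 80 mm wide, 90 mm tall, on the table to the left; origin under its centre
- bowl: bystander, leave alone: blue bowl, 130 mm wide, 60 mm tall, on the table to the right; origin under its centre
- squeeze: bystander, leave alone: white squeeze bottle, 60 mm wide, 160 mm tall, on the table to the right; origin under its centre
- slip_brush: bystander, leave alone: brush lying on the table to the left, by the robot; origin under its centre
- wood_tool: bystander, leave alone: wooden modelling tool, 165 mm long, 26 mm wide, lying on the jig board's front strip, in front of the sample tile; 12 mm high; origin under its centre
- test_tile: bystander, leave alone: small white tile, 70 x 90 x 12 mm, lying on the board behind the rail's left end; origin under its centre
- oxide_jar: bystander, leave alone: small jar, 48 mm wide, 55 mm tall, standing on the board behind the rail's right end; origin under its centre
There are look-alikes about, which are no part of the job. Of the things shaped like the part that bears tile_near, the terracotta one is meant.

How it is judged:
On the way:
1. the stop's arm is against the sample tile, the tile against the end block, with the lever not yet over (y of stop_face in the frame of tile_near above -0.003 m and y of tile_far in the frame of block_face above -0.004 m and x of tile_far in the frame of block_face between -0.015 and 0.015 m and angle between the y axis of tile_near and the y axis of block_face, either way round below 0.06 rad and angle between tile_near's own z axis and vertical below 0.06 rad and value of joint lever below 0.9 rad), for 0.2 s.
At the end, for the whole second after the job is handed in: the stop's arm is within 3 mm of the sample tile's end, the tile lies flat and square (within 0.06 rad), its other end within 4 mm of the end block and not more than 15 mm sideways from its place, the lever is over (beyond 1.6 of 1.745 rad) and everything is at rest (y of stop_face in the frame of tile_near above -0.003 m and y of tile_far in the frame of block_face above -0.004 m and x of tile_far in the frame of block_face between -0.015 and 0.015 m and angle between the y axis of tile_near and the y axis of block_face, either way round below 0.06 rad and angle between tile_near's own z axis and vertical below 0.06 rad and value of joint lever above 1.6 rad and velocity of joint stop between -0.01 and 0.01 m/s and velocity of joint lever between -0.1 and 0.1 rad/s); the robot touches nothing.
It fails at once if a bystander is moved by more than 25 mm (distance of any of tumbler, glaze_jar, bowl, squeeze, slip_brush, wood_tool, test_tile, oxide_jar from where it was at the start of the episode above 0.025 m).
It also fails if it takes over 48 s, if anything falls off the work surface, if the arm or the gripper's body presses on something with over 40 N, if the wrist force passes 120 N, or if a joint passes its speed limit or range.

## Working session

There is one attempt and no reset: what is moved stays moved. The work goes in short steps, Python scripts to look and compute and a shell command to move; the robot and the scene stay as the last step left them, time stands still between calls to the robot, and variables do not carry over. Pictures are saved under pics/ and viewed, at most 10 in all, crops included, and the job is handed in when it is done.

```bash
mkdir -p pics; cat > h.py <<'E'
import numpy as np,cv2
from workcell import robot,cams
def cam(n):
    c=cams.get_image(n);c['f']=c['image'].shape[0]/2/np.tan(np.radians(c['fov_y']/2))
    c['K']=np.array([[c['f'],0,c['cx']],[0,c['f'],c['cy']],[0,0,1]]);return c
def save(c,n):cv2.imwrite('pics/'+n,c['image'][:,:,::-1])
def rays(c,px):
    u=cv2.undistortPoints(np.array(px,float).reshape(-1,1,2),c['K'],np.array(c['D'],float)).reshape(-1,2)
    return np.c_[u,np.ones(len(u))]@np.array(c['rotation']).reshape(3,3).T
def onplane(c,px,z):
    d=rays(c,px);e=np.array(c['eye']);return e+d*((z-e[2])/d[:,2])[:,None]
def depth(c,px):
    d=rays(c,px);p=np.array(px).astype(int);return np.array(c['eye'])+d*c['range_z'][p[:,1],p[:,0]][:,None]
E
python3 - <<'E'
from h import *
import pickle
for n in('scene','top'):
    c=cam(n);save(c,n+'0.png');pickle.dump(c,open(n+'0.pkl','wb'));print(n,c['eye'],c['rotation'],c['f'],c['D'])
print(robot.get_obs(),robot.grip_point_offset)
E
```

```text
scene [ 1.56253467 -0.60457938  1.11542294] [ 0.79414118  0.41755895 -0.21511382 -0.38562981] 612.7106721801927 [-0.12908035  0.          0.          0.          0.        ]
top [0.27785549 0.06028779 1.24079573] [ 0.71243804 -0.69614591  0.06262574 -0.06237735] 441.8091419721186 [-0.03065911  0.          0.          0.          0.        ]
{'clock': 0.1, 'qpos': array([-1.38881978e+00,  2.59268234e-01,  1.53593773e+00, -3.38165104e-05,
        1.34799881e+00, -2.02793710e-01]), 'qvel': array([-5.17758638e-05, -1.39726664e-03, -1.86752615e-03,  8.50755409e-04,
       -9.54946243e-04,  2.99677026e-04]), 'effort': array([ 3.46659297e-03, -4.38204968e+01, -2.84644318e+01,  7.21629336e-02,
        3.62158427e-02, -5.61803643e-05]), 'tcp_pos': array([ 0.20636573, -0.50930179,  0.21791626]), 'tool_rot': array([ 9.81549953e-01,  1.91204181e-01, -8.09659768e-06, -8.06191795e-04]), 'force': array([-0.495611  , -0.29230625, -0.38529125]), 'moment': array([-0.04487496, -0.01430026,  0.02668052]), 'grasp_force': 0.0, 'opening': 0.09346769084716738} 0.0188
```

View pics/scene0.png

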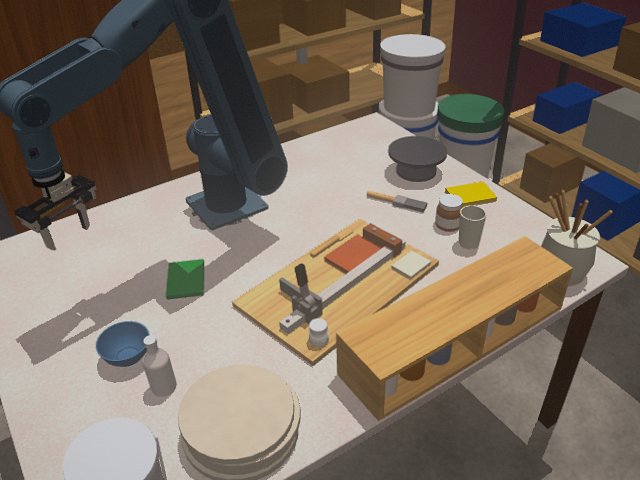

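View pics/top0.png

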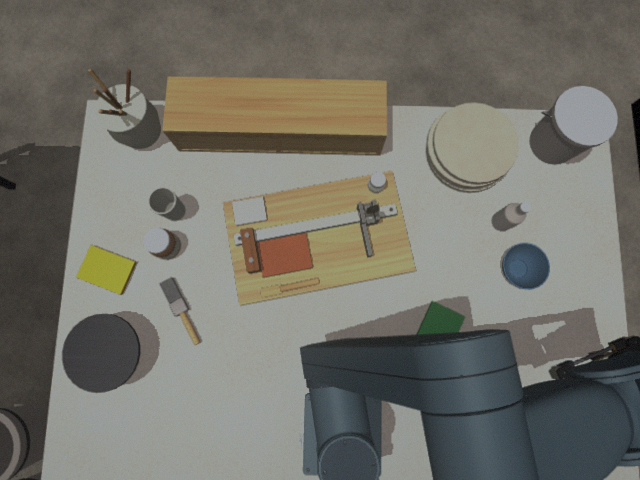

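The top view shows the board with corners near (223,202), (395,172), (415,271) and (240,304). The terracotta tile is around (286,255), the stop arm runs from (362,215) to (369,255), and the lever is near (372,212). The scene view shows the lever upright at (302,275).

```bash
cat >> h.py <<'E'
from scipy.spatial.transform import Rotation as R
def rays(c,px):
    u=cv2.undistortPoints(np.array(px,float).reshape(-1,1,2),c['K'],np.array(c['D'],float)).reshape(-1,2)
    return R.from_quat(c['rotation']).apply(np.c_[u,np.ones(len(u))])
E
python3 - <<'E'
from h import *
import pickle
c=pickle.load(open('top0.pkl','rb'))
im=c['image']
b=onplane(c,[(223,202),(395,172),(415,271),(240,304)],.018);print('board',b.round(4))
hsv=cv2.cvtColor(im,cv2.COLOR_RGB2HSV)
m=((hsv[...,0]<10)&(hsv[...,1]>150)).astype(np.uint8);m[:,:200]=0;m[:,420:]=0;m[:160]=0;m[320:]=0
n,l,s,ce=cv2.connectedComponentsWithStats(m)
for i in range(1,n):
    if s[i,4]>300:
        ct=cv2.findContours((l==i).astype(np.uint8),0,2)[0][0]
        r=cv2.boxPoints(cv2.minAreaRect(ct));print(s[i]);p=onplane(c,r,.034);print(r,p.round(4),[np.linalg.norm(p[k]-p[k-1]).round(4) for k in range(4)])
crop=cv2.resize(im[160:320,210:430],None,fx=3.6,fy=3.6,interpolation=cv2.INTER_CUBIC)
cv2.imwrite('pics/crop.png',crop[:,:,::-1])
E
```

```text
board [[ 0.6239  0.3535  0.018 ]
 [ 0.7258 -0.1405  0.018 ]
 [ 0.4373 -0.1947  0.018 ]
 [ 0.3347  0.2883  0.018 ]]
```

View pics/crop.png

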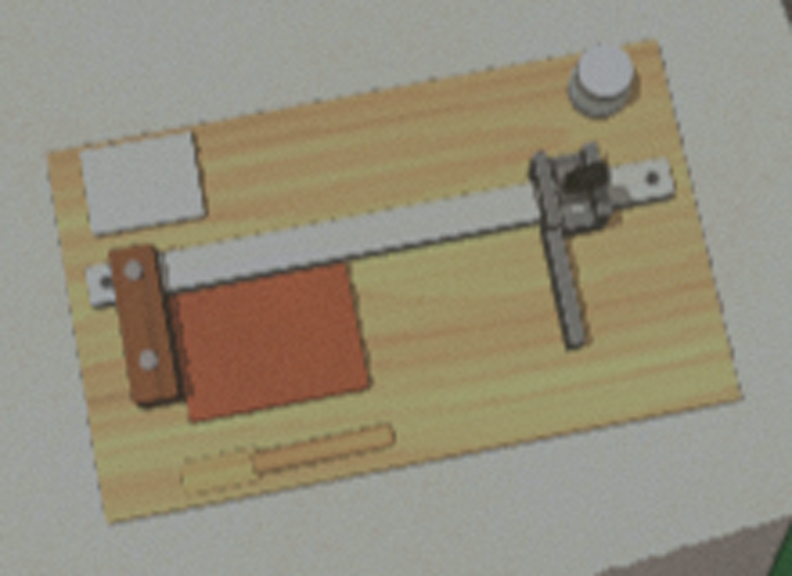

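The crop (3.6x, offset 210,160) shows the tile end edge from (348,262) to (370,385). The arm's free end is at (577,347), the lever grip is seen from above at (585,178), and the oxide jar is at (605,75).

```bash
python3 - <<'E'
from h import *
import pickle
c=pickle.load(open('top0.pkl','rb'))
P=lambda *q,z:onplane(c,[(210+(u+.5)/3.6-.5,160+(v+.5)/3.6-.5) for u,v in q],z)
b=P((48,152),(658,40),(742,398),(110,522),z=.018)
y=(b[0]-b[1]+b[3]-b[2]);a=np.arctan2(-y[0],y[1]);print('yaw deg',np.degrees(a),'sides',[np.linalg.norm(b[k]-b[k-1]).round(4) for k in range(4)])
O=b.mean(0);O[2]=0;Rm=R.from_euler('z',a).as_matrix();print('O',O)
tj=lambda p:((p-O)@Rm).round(4)
print('board',tj(b))
for n,p in dict(tile=P((175,293),(348,262),(370,385),(190,420),z=.034),armL=P((550,235),(568,348),z=.058),armR=P((570,230),(586,345),z=.058),rail=P((88,280),(672,180),z=.043),block=P((155,246),(180,398),z=.063),jar=P((605,70),z=.073),tool=P((185,490),(392,430),z=.03),wt=P((255,472),z=.03)).items(): print(n,tj(p).tolist(),p.round(4).tolist())
s=pickle.load(open('scene0.pkl','rb'))
print('lever scene depth',tj(depth(s,[(301,270),(301,275)])),'sq',depth(s,[(320,325)]))
E
```

```text
yaw deg 12.308399311826 sides [np.float64(0.2987), np.float64(0.4978), np.float64(0.2967), np.float64(0.4961)]
O [0.53157231 0.07786236 0.        ]
board [[ 0.1493  0.2496  0.018 ]
 [ 0.1484 -0.2482  0.018 ]
 [-0.1484 -0.2487  0.018 ]
 [-0.1493  0.2473  0.018 ]]
tile [[0.0136, 0.1672, 0.034], [0.0122, 0.0314, 0.034], [-0.0856, 0.0326, 0.034], [-0.0859, 0.1723, 0.034]] [[0.5092, 0.2442, 0.034], [0.5368, 0.1111, 0.034], [0.441, 0.0914, 0.034], [0.4109, 0.2279, 0.034]]
armL [[-0.0017, -0.1237, 0.058], [-0.0897, -0.119, 0.058]] [[0.5563, -0.0433, 0.058], [0.4693, -0.0575, 0.058]]
armR [[-0.0007, -0.1395, 0.058], [-0.09, -0.1328, 0.058]] [[0.5606, -0.0586, 0.058], [0.4719, -0.0711, 0.058]]
rail [[0.0344, 0.2303, 0.043], [0.0264, -0.2281, 0.043]] [[0.5161, 0.3102, 0.043], [0.606, -0.1393, 0.043]]
block [[0.0459, 0.173, 0.063], [-0.0722, 0.1736, 0.063]] [[0.5396, 0.2567, 0.063], [0.424, 0.2321, 0.063]]
jar [[0.1144, -0.19, 0.073]] [[0.6839, -0.0834, 0.073]]
tool [[-0.1373, 0.1854, 0.03], [-0.1223, 0.0225, 0.03]] [[0.3579, 0.2298, 0.03], [0.4073, 0.0738, 0.03]]
wt [[-0.1339, 0.1309, 0.03]] [[0.3728, 0.1772, 0.03]]
lever scene depth [[ 0.025  -0.1495  0.1627]
 [ 0.0245 -0.1501  0.1469]] sq [[ 0.69568996 -0.08214379  0.07768402]]
```

```bash
python3 -m pendant '[{"dp":[0.0555,0.0725,0],"turn":-0.02},{"dp":[0.0555,0.0725,0],"turn":-0.02},{"dp":[0.0555,0.0725,0],"turn":-0.02},{"dp":[0.0555,0.0725,0],"turn":-0.02},{"dp":[0.0555,0.0725,0],"turn":-0.02}]' 1
python3 -m pendant '[{"dp":[0.0555,0.0725,0],"turn":-0.02},{"dp":[0.0555,0.0725,0],"turn":-0.02},{"dp":[0.0555,0.0725,0],"turn":-0.02},{"dp":[0.0555,0.0725,0],"turn":-0.02},{"dp":[0.0555,0.0725,0],"turn":-0.02}]'
python3 -m pendant '[{"dp":[0.0555,0.0725,0],"turn":-0.02},{"dp":[0,0,0],"turn":0},{"dp":[0,0,0],"turn":0}]'
```

```text
clock: 0.6
tcp_pos: [0.3458, -0.3268, 0.2183]
tool_rot: [0.988, 0.152, -0.0, -0.0]
force: [-0.1, 0.4, 0.2]
opening: 0.0581
grasp_force: 0.0
clock: 1.1
tcp_pos: [0.4846, -0.1455, 0.2185]
tool_rot: [0.994, 0.113, -0.0, -0.0]
force: [0.9, -0.8, 0.9]
opening: 0.0175
grasp_force: 0.0
clock: 1.4
tcp_pos: [0.5117, -0.11, 0.2181]
tool_rot: [0.994, 0.107, -0.001, -0.0]
force: [-0.3, 0.4, -0.6]
opening: 0.0002
grasp_force: 0.0
```

```bash
python3 -m pendant '[{"dp":[0,0,-0.09],"turn":0},{"dp":[0,0,-0.09],"turn":0},{"dp":[0,0,-0.09],"turn":0},{"dp":[0,0,-0.088],"turn":0},{"dp":[0,0,0],"turn":0}]'
python3 - <<'E'
from h import *
c=cam('scene');cv2.imwrite('pics/s1.png',cv2.resize(c['image'][180:380,190:450],None,fx=3,fy=3,interpolation=2)[:,:,::-1])
E
```

```text
clock: 1.9
tcp_pos: [0.5062, -0.1105, 0.0345]
tool_rot: [0.994, 0.105, -0.005, -0.003]
force: [-0.9, -0.4, 0.4]
opening: 0.001
grasp_force: 0.0
```

View pics/s1.png

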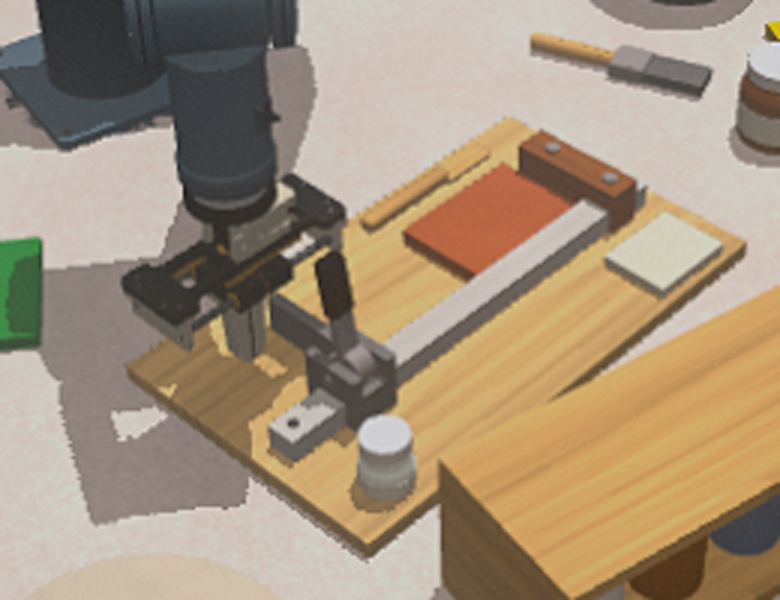

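The scene crop shows the closed fingers at (243,340), just right of the stop arm at (300,315). The gripper body clears the lever grip at (335,285).

```bash
python3 -m pendant '[{"dp":[-0.0085,0.0391,0],"turn":0},{"dp":[-0.0043,0.0195,0],"turn":0},{"dp":[-0.0064,0.0293,0],"turn":0},{"dp":[-0.0064,0.0293,0],"turn":0},{"dp":[-0.0064,0.0293,0],"turn":0}]'
python3 -m pendant '[{"dp":[-0.0064,0.0293,0],"turn":0},{"dp":[-0.0064,0.0293,0],"turn":0},{"dp":[-0.0064,0.0293,0],"turn":0},{"dp":[-0.0064,0.0293,0],"turn":0},{"dp":[-0.0043,0.0195,0],"turn":0}]'
python3 -m pendant '[{"dp":[-0.0043,0.0195,0],"turn":0},{"dp":[0,0,0],"turn":0}]'
python3 - <<'E'
from h import *
p=robot.get_obs()['tcp_pos'];O=np.array([.53157,.07786,0]);print(((p-O)@R.from_euler('z',12.3,degrees=True).as_matrix()).round(4))
c=cam('top');cv2.imwrite('pics/t1.png',cv2.resize(c['image'][160:320,210:430],None,fx=3.6,fy=3.6,interpolation=2)[:,:,::-1])
E
```

```text
clock: 2.45
tcp_pos: [0.4968, -0.0373, 0.0411]
tool_rot: [0.994, 0.106, 0.002, 0.001]
force: [1.1, -2.3, 2.5]
opening: 0.0006
grasp_force: 1.6
clock: 2.95
tcp_pos: [0.4802, 0.0322, 0.0395]
tool_rot: [0.994, 0.106, -0.0, -0.0]
force: [0.5, -3.2, 1.7]
opening: 0.0005
grasp_force: 1.5
clock: 3.15
tcp_pos: [0.4771, 0.042, 0.0391]
tool_rot: [0.994, 0.106, -0.001, -0.001]
force: [-0.2, 0.3, 0.2]
opening: 0.0005
grasp_force: 0.0
[-0.0609 -0.0234  0.0391]
```

View pics/t1.png

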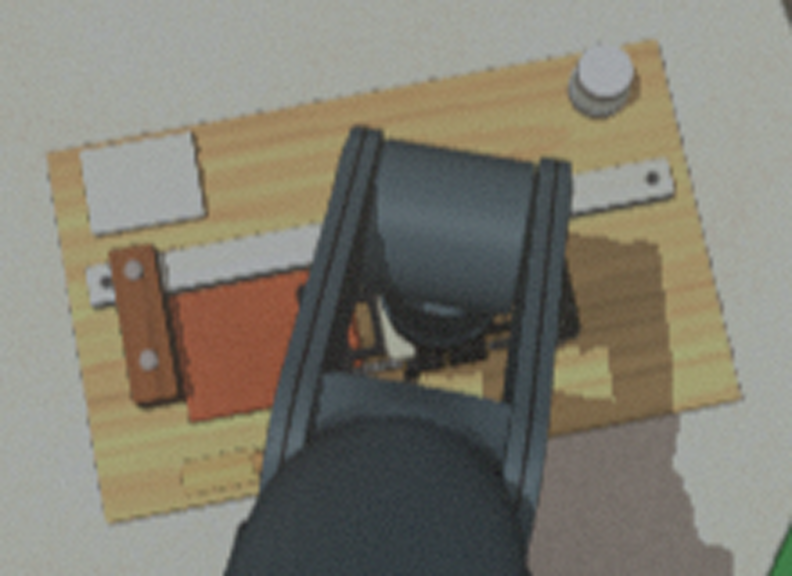

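The arm hides the stop, but the tile at (240,350) and the block look undisturbed. About 25 mm of travel is left, and I'll creep it by force.

```bash
python3 -m pendant '[{"dp":[-0.0043,0.0195,0],"turn":0},{"dp":[-0.0021,0.0098,0],"turn":0},{"dp":[-0.0009,0.0039,0],"turn":0},{"dp":[-0.0009,0.0039,0],"turn":0}]'
python3 -m pendant '[{"dp":[-0.0009,0.0039,0],"turn":0},{"dp":[-0.0009,0.0039,0],"turn":0}]'
python3 -m pendant '[{"dp":[-0.0009,0.0039,0],"turn":0}]'
python3 -m pendant '[{"dp":[-0.0009,0.0039,0],"turn":0}]'
```

```text
clock: 3.6
tcp_pos: [0.474, 0.0589, 0.0394]
tool_rot: [0.994, 0.106, -0.001, 0.0]
force: [-1.0, -2.4, -1.5]
opening: 0.0003
grasp_force: 1.2
clock: 3.8
tcp_pos: [0.4734, 0.0628, 0.0395]
tool_rot: [0.994, 0.106, -0.0, -0.0]
force: [-0.4, -2.3, -1.2]
opening: 0.0004
grasp_force: 1.2
clock: 3.9
tcp_pos: [0.473, 0.0647, 0.0396]
tool_rot: [0.994, 0.106, -0.0, 0.0]
force: [-1.2, -2.6, -1.8]
opening: 0.0003
grasp_force: 1.2
clock: 4.0
tcp_pos: [0.4726, 0.0667, 0.0396]
tool_rot: [0.994, 0.106, -0.0, -0.0]
force: [-0.4, -3.1, -1.2]
opening: 0.0002
grasp_force: 1.2
```

```bash
for i in 1; do python3 -m pendant '[{"dp":[-0.0005,0.002,0],"turn":0}]'; done
python3 -m pendant '[{"dp":[-0.0005,0.002,0],"turn":0}]'|grep -E 'tcp|force'
python3 -m pendant '[{"dp":[-0.0005,0.002,0],"turn":0}]'|grep -E 'tcp|force'
python3 -m pendant '[{"dp":[-0.0005,0.002,0],"turn":0}]'|grep -E 'tcp|force'
```

```text
clock: 4.1
tcp_pos: [0.4724, 0.0678, 0.0397]
tool_rot: [0.994, 0.106, -0.0, -0.0]
force: [-0.2, -4.2, -0.7]
opening: 0.0008
grasp_force: 1.2
tcp_pos: [0.4722, 0.0688, 0.0397]
force: [-0.5, -3.0, -1.8]
grasp_force: 1.2
tcp_pos: [0.472, 0.0697, 0.0396]
force: [-0.6, -3.2, -1.5]
grasp_force: 1.2
tcp_pos: [0.4719, 0.0703, 0.0397]
force: [0.1, -6.0, -1.8]
grasp_force: 2.7
```

Tile contact has started, with force up at 6 N. I'll keep going until the block resists.

```bash
python3 -m pendant '[{"dp":[-0.0005,0.002,0],"turn":0}]'|grep -E 'tcp|force'
python3 -m pendant '[{"dp":[-0.0005,0.002,0],"turn":0}]'|grep -E 'tcp|force'
python3 -m pendant '[{"dp":[-0.0005,0.002,0],"turn":0}]'|grep -E 'tcp|force'
```

```text
tcp_pos: [0.4718, 0.0709, 0.0397]
force: [-0.3, -10.2, -3.3]
grasp_force: 5.0
tcp_pos: [0.4718, 0.071, 0.0397]
force: [0.2, -14.9, -2.4]
grasp_force: 7.0
tcp_pos: [0.4718, 0.071, 0.0397]
force: [1.3, -18.8, -3.9]
grasp_force: 9.2
```

```bash
python3 -m pendant '[{"dp":[0,0,0],"turn":0},{"dp":[0,0,0],"turn":0},{"dp":[0.0043,-0.0195,0],"turn":0},{"dp":[0.0043,-0.0195,0],"turn":0},{"dp":[0,0,0.06],"turn":0}]'
python3 -m pendant '[{"dp":[-0.02,-0.004,0.08],"turn":0},{"dp":[-0.02,-0.004,0.09],"turn":0},{"dp":[0,0,0],"turn":0}]'
python3 - <<'E'
from h import *
import pickle
c=cam('scene');pickle.dump(c,open('s2.pkl','wb'));cv2.imwrite('pics/s2.png',cv2.resize(c['image'][180:330,240:440],None,fx=4,fy=4,interpolation=2)[:,:,::-1])
E
```

```text
clock: 5.2
tcp_pos: [0.4732, 0.0537, 0.0673]
tool_rot: [0.994, 0.105, -0.003, -0.001]
force: [-0.2, 0.2, -0.1]
opening: 0.0005
grasp_force: 0.0
clock: 5.5
tcp_pos: [0.4584, 0.0498, 0.1603]
tool_rot: [0.994, 0.106, 0.005, 0.001]
force: [1.0, -0.1, -0.2]
opening: 0.0004
grasp_force: 0.0
```

View pics/s2.png

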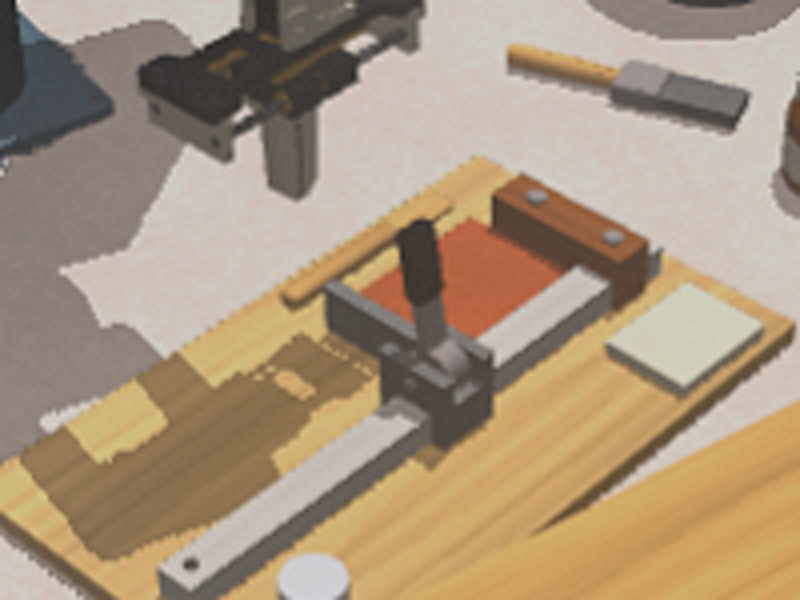

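The stop arm now rests on the tile and the tile is on the block. The lever grip is at crop (420,262), which is image (345,245). Next I'll get its position and the waypoints.

```bash
python3 - <<'E'
from h import *
import pickle
c=pickle.load(open('s2.pkl','rb'));O=np.array([.53157,.07786,0]);M=R.from_euler('z',12.3,degrees=True).as_matrix()
px=[(240+u/4,180+v/4) for u,v in[(420,235),(422,262),(424,290),(402,262),(436,262)]]
print(((depth(c,px)-O)@M).round(4))
p=robot.get_obs()['tcp_pos'];print('tcp jig',((p-O)@M).round(4))
yl=.008
for th in np.radians([-10,0,15,30,45,60,75,85,90]):
    k=np.array([.03+.085*np.sin(th)-.008*np.cos(th)-.0075,yl,.063+.085*np.cos(th)+.008*np.sin(th)])
    print(np.degrees(th).round(),k.round(4),(O+M@k).round(4))
E
```

```text
[[ 0.0208  0.0096  0.1638]
 [ 0.0248  0.007   0.1455]
 [ 0.0325  0.0004  0.1308]
 [ 0.0147 -0.0009  0.1448]
 [ 0.0288  0.0158  0.1425]]
tcp jig [-0.0784 -0.0115  0.1577]
-10.0 [-1.000e-04  8.000e-03  1.453e-01] [0.5297 0.0856 0.1453]
0.0 [0.0145 0.008  0.148 ] [0.544  0.0888 0.148 ]
15.0 [0.0368 0.008  0.1472] [0.5658 0.0935 0.1472]
30.0 [0.0581 0.008  0.1406] [0.5866 0.098  0.1406]
45.0 [0.0769 0.008  0.1288] [0.605  0.1021 0.1288]
60.0 [0.0921 0.008  0.1124] [0.6199 0.1053 0.1124]
75.0 [0.1025 0.008  0.0927] [0.63   0.1075 0.0927]
85.0 [0.1065 0.008  0.0784] [0.6339 0.1084 0.0784]
90.0 [0.1075 0.008  0.071 ] [0.6349 0.1086 0.071 ]
```

```bash
python3 -m pendant '[{"dp":[0.044,0.03,-0.011],"turn":0},{"dp":[0.044,0.03,-0.011],"turn":0},{"dp":[0,0,0],"turn":0}]'|grep -E 'tcp|force'
python3 -m pendant '[{"dp":[0.022,0.0048,0],"turn":0},{"dp":[0.022,0.0048,0],"turn":0},{"dp":[0.022,0.0048,0],"turn":0},{"dp":[0.022,0.0048,0],"turn":0}]'|grep -E 'tcp|force'
python3 -m pendant '[{"dp":[0.0218,0.0047,-0.001],"turn":0},{"dp":[0.0218,0.0047,-0.001],"turn":0},{"dp":[0.0208,0.0045,-0.0066],"turn":0},{"dp":[0.0208,0.0045,-0.0066],"turn":0}]'|grep -E 'tcp|force'
```

```text
tcp_pos: [0.5006, 0.0814, 0.1418]
force: [-0.5, 0.2, 0.9]
grasp_force: 0.0
tcp_pos: [0.5439, 0.0896, 0.1437]
force: [-1.2, -1.5, 2.4]
grasp_force: 0.9
tcp_pos: [0.5868, 0.0992, 0.1358]
force: [-1.4, 0.2, -0.4]
grasp_force: 0.6
```

```bash
python3 -m pendant '[{"dp":[0.0184,0.0041,-0.0105],"turn":0},{"dp":[0.0184,0.0041,-0.0105],"turn":0},{"dp":[0.0149,0.0032,-0.0155],"turn":0},{"dp":[0.0149,0.0032,-0.0155],"turn":0}]'|grep -E 'tcp|force'
python3 -m pendant '[{"dp":[0.0101,0.0022,-0.0185],"turn":0},{"dp":[0.0101,0.0022,-0.0185],"turn":0},{"dp":[0,0,0],"turn":0}]'|grep -E 'tcp|force'
```

```text
tcp_pos: [0.6196, 0.1064, 0.1092]
force: [-2.0, -0.8, 0.5]
grasp_force: 1.0
tcp_pos: [0.6292, 0.1085, 0.0901]
force: [0.0, -0.1, 0.3]
grasp_force: 0.0
```

```bash
python3 -m pendant '[{"dp":[0.0039,0.0009,-0.0143],"turn":0},{"dp":[0.0039,0.0009,-0.0143],"turn":0},{"dp":[0,0,0],"turn":0}]'|grep -E 'tcp|force'
python3 -m pendant '[{"dp":[0,0,-0.008],"turn":0},{"dp":[0,0,-0.004],"turn":0},{"dp":[0,0,0],"turn":0}]'|grep -E 'tcp|force'
```

```text
tcp_pos: [0.6331, 0.1091, 0.0772]
force: [-2.6, -0.1, 3.6]
grasp_force: 1.3
tcp_pos: [0.634, 0.1091, 0.0726]
force: [-3.6, -1.2, 9.5]
grasp_force: 4.3
```

Level should be at z = 0.071, so I'll press a little further.

```bash
python3 -m pendant '[{"dp":[0,0,-0.003],"turn":0},{"dp":[0,0,0],"turn":0}]'|grep -E 'tcp|force'
python3 -m pendant '[{"dp":[0,0,-0.003],"turn":0},{"dp":[0,0,0],"turn":0}]'|grep -E 'tcp|force'
python3 -m pendant '[{"dp":[0,0,-0.003],"turn":0},{"dp":[0,0,0],"turn":0}]'|grep -E 'tcp|force'
```

```text
tcp_pos: [0.6339, 0.1093, 0.0716]
force: [-3.2, -0.2, 11.6]
grasp_force: 5.7
tcp_pos: [0.634, 0.1093, 0.0714]
force: [-7.0, -0.8, 19.7]
grasp_force: 9.2
tcp_pos: [0.634, 0.1093, 0.0712]
force: [-9.1, -1.1, 26.2]
grasp_force: 12.8
```

The lever is at its hard stop. I'll retreat straight up, back away and take a last look.

```bash
python3 -m pendant '[{"dp":[0,0,0.04],"turn":0},{"dp":[0,0,0.08],"turn":0},{"dp":[0,0,0.09],"turn":0},{"dp":[0,0,0.09],"turn":0},{"dp":[0,0,0],"turn":0}]'|grep -E 'tcp|force'
python3 -m pendant '[{"dp":[-0.08,-0.05,0],"turn":0},{"dp":[-0.08,-0.05,0],"turn":0},{"dp":[-0.08,-0.05,0],"turn":0},{"dp":[-0.07,-0.05,0],"turn":0},{"dp":[0,0,0],"turn":0}]'|grep -E 'tcp|force'
python3 - <<'E'
from h import *
c=cam('scene');cv2.imwrite('pics/s3.png',cv2.resize(c['image'][180:330,240:440],None,fx=4,fy=4,interpolation=2)[:,:,::-1])
O=np.array([.53157,.07786,0]);M=R.from_euler('z',12.3,degrees=True).as_matrix()
np.save('s3z.npy',c['range_z']);import pickle;pickle.dump(c,open('s3.pkl','wb'))
E
```

```text
tcp_pos: [0.6374, 0.1095, 0.2246]
force: [0.2, 0.3, 0.5]
grasp_force: 0.0
tcp_pos: [0.4741, 0.0078, 0.2158]
force: [0.2, -1.3, 0.6]
grasp_force: 0.0
```

View pics/s3.png

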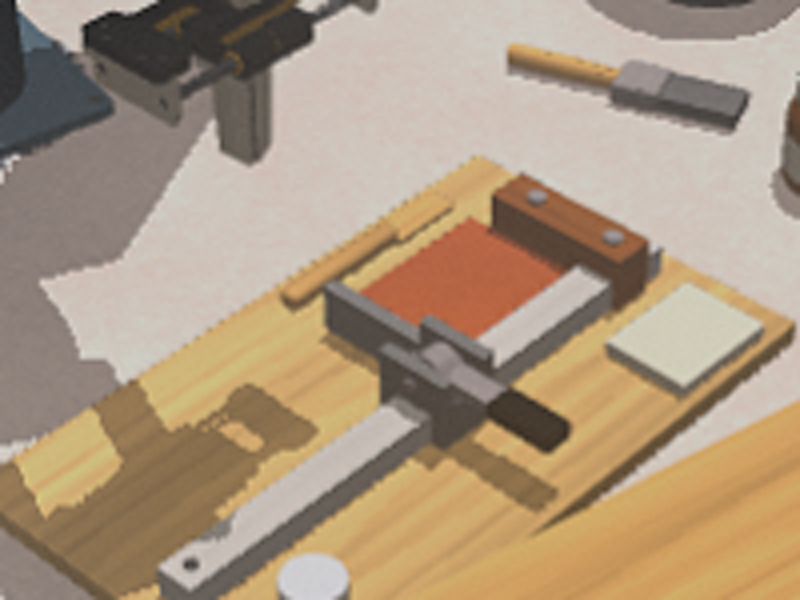

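The lever lies level at (530,415), pointing away from the robot. The stop arm, with its end at (330,287), is where it was, against the tile, and the robot is clear.

```bash
python3 -m pendant '[{"dp":[0,0,0],"turn":0},{"dp":[0,0,0],"turn":0},{"dp":[0,0,0],"turn":0}]'|grep -E 'clock|tcp'; python3 -c "
from workcell import robot
print(robot.sign_off())"
```

```text
clock: 9.9
tcp_pos: [0.4791, 0.0099, 0.2165]
the job is handed in; nothing more can be done
None
```

The stop is set against the sample tile with the tile on the end block, the cam lever is fully over and level, nothing else was disturbed as far as the last picture shows, and the job was handed in at about 10 s; no verdict was returned.

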